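# Zero the bench photometer through its lever guard

## Task

Zero the photometer: with the fingertips, reach down through the windows of the yellow guard and press first the green lever fully down, where it stays, and then the red spring lever fully down, and finish while still holding the red one down. Press only (do not grip anything), do not touch the yellow guard, leave the red lever alone until the green one is down, and leave the glassware where it stands.

Things in the scene. Friction and masses are not known exactly. Their poses are not given: they have to be found in the camera images.
- photometer: White bench instrument, 300 (x) x 320 (y) x 110 mm high, fixed, with a blue lid at the rear (10 mm proud). Origin: centre of its underside on the bench; x points from its front (the robot's side) to its rear, y to its left, z up. Its position and yaw vary.
- guard: Yellow box fixed on the photometer, same axes. Origin: on the photometer's top, 110 mm above the bench, midway between its two windows. Spans x -50 to +66, y -105 to +105, z 0 to 56 mm. Its 6 mm top plate has two 72 x 72 mm windows centred at x 0, y +55 and -55 mm; its sides are closed, so the levers are reached only from above. Not to be touched.
- green_lever (a joint): Green lever's angle in rad: 0 is fully raised, 0.45 is fully down on its stop. It starts between 0 and 0.12. Its hinge is stiff (about 2 N at the pad moves it) and it stays where it is left.
- red_lever (a joint): Red lever's angle in rad: 0 is fully raised (where it starts), 0.45 is fully down on its stop. Its spring pushes back with about 1.5 N at the pad when raised and 3.3 N when down, and raises it again when released.
- green_pad (a point): Centre of the top face of the green lever's pad (30 x 32 x 8 mm), under one of the windows (which one varies). The hinge is 48 mm away along the guard's +x, 18 mm above the guard's origin. From the window's centre, this point lies at x +5 mm, 42 mm above the guard's origin when raised, and at x -2 mm, 22 mm above it when fully down (pad then level).
- red_pad (a point): Centre of the top face of the red lever's pad: same size and place as the green one, under the other window.
- beaker: Clear glass beaker, 70 mm in diameter, 90 mm high, standing on the bench to the left of the photometer. Origin: centre of its underside. Leave alone.
- flask: Greenish glass flask with a long neck, 68 mm in diameter, 138 mm high, standing on the bench to the right of the photometer. Origin: centre of its underside. Leave alone.
- bottle: Amber bottle with a red cap, 60 mm in diameter, 130 mm high, standing on the bench to the right of the photometer. Origin: centre of its underside. Leave alone.

How it is judged:
By the outcome, as a careful person would: the job done as asked, in the order asked, and still so for the second after the job is handed in, while the arm keeps its last pose, push and grip.
It also fails if it takes over 42 s, if anything falls off the work surface, if the arm or the gripper's body presses on something with over 40 N, if the wrist force passes 120 N, or if a joint passes its speed limit or range.

## Robot

A 7-joint arm with a two-finger parallel gripper is mounted at the origin on the work surface. World frame = base frame: x ahead of the robot, y to its left, z up, the work surface at z = 0. Lengths are in m, angles in rad, forces in N, time in s.
With the tool pointing down it reaches from about 0.35 to 0.9 m from the base axis. Payload 8.1 kg.
Tool frame: the origin (TCP) lies on the centre line of the jaws, within the pads' length; the fingertips stand 17 mm ahead of it and the grasp point (between the pads) lies 2 mm behind it; z points along the fingers, y is the direction in which the jaws open and shut (so a half turn about z gives the same grasp; the last joint's range is limited). The gripper opens to 92 mm and grips with 3 to 60 N. Pads are 19 mm wide; open, the fingers measure 130 mm over their backs; the gripper's body (75 mm by 190 mm) begins 47 mm behind the grasp point.
Start: joints at [-1.227, 0.434, 0.025, 1.573, -0.012, 1.134, -0.075], TCP at [0.27, 0.564, 0.244] pointing down, gripper open.
Joint ranges: [-2.62, 2.62], [-0.44, 2.09], [-1.27, 1.32], [0.08, 2.57], [-1.32, 4.46], [0.12, 2], [-2.74, 2.74]. Speed limits (rad/s): [2.22, 2.22, 3.01, 3.01, 3.14, 3.14, 3.14].

## Interface

Orientations are given as a rotation vector (axis times angle).
In Python, from cell import arm, imaging, job gives the robot as it stands.
- The arm moves only by the tool jog_arm, never from a script. Its argument "moves" is a list of rows, each an object with "fingers": the closure, from -1 (fully open) to 1 (shut); "xyz": the shift along the tool's x, y, z in cm, a list of three; "angular": the turn, a rotation vector about the tool's x, y, z in rad, a list of three. In form: [{"fingers": fingers, "xyz": [dx, dy, dz], "angular": [ax, ay, az]}, ...]. A call has 1 to 12 rows; each row is the pose to reach, as a shift and turn from the pose commanded when the call began, along the tool's axes at that moment; what a row does not reach only later rows make up. A row lasts 1/8 s, in which the tool goes at most 62.5 mm and 10.7 degrees, less where a joint would pass 70% of its speed; a pose out of reach is approached as far as the arm can. A call with a gripper value outside its range is refused whole. The fingers move at their own pace and stop on an object; "grip_force" is the grip in N (left out, the last holds). Time passes only in rows, so rows that repeat a pose let the fingers close. It gives the time, the measured TCP pose, the force and the opening at its end, in the units of the state.
- arm.observe(): the state, without advancing time (a new reading comes with each control period).
- imaging.get_image(name): name is "scene" or "top" or "wrist"; returns the picture (384x512x3 uint8, red, green, blue); there is no depth.
- imaging.camera_params(name): a dict with "fx", "fy", "cx", "cy" (pixels), "rvec" (rotation vector, rad) and "tvec" (3), from world to camera coordinates, as OpenCV has them; the wrist camera has in their place "hand_eye" (4x4, takes a point from camera to tool coordinates, whose origin is the TCP and whose axes are the flange's). Camera axes: x right, y down, z forward; pixel columns grow to the right and rows downward; lengths in m; the calibration is good to about 2 mm. A picture is of the moment at which its call begins: read the wrist's pose just before it. camera_params takes no time and is no camera call.
- job.sign_off(): hands the job in, once; it reports no verdict.
The state is a dict: "clock": time; "joints": joint angles; "dq": joint speeds; "joint_efforts": joint torques, N m; "position": TCP position; "ee_rot": TCP orientation; "force": force on the tool from outside, world axes, zero at the start; "ft_torque": the same for the moment, N m; "width": opening from 0.0 (shut) to 1.0 (fully open).
Only numpy, scipy, OpenCV 4.12 (cv2) and the standard library are available. Lean on these libraries where they do the work, as an engineer would, in place of code of your own. Each camera call takes 0.05 s, during which the arm holds its last target. There are 200 camera calls.

## Working session

There is one attempt and no reset: what is moved stays moved. The work goes in short steps, Python scripts to look and compute and a tool call to move; the robot and the scene stay as the last step left them, time stands still between calls to the robot, and variables do not carry over. Pictures are saved under pics/ and viewed, about 8 in all and at most 12, crops included, and the job is handed in when it is done.

Besides the shell and the picture viewer there is one more tool, called after ">>>" by a JSON object that holds its "fn" and its "kwargs", one argument or row to a line. jog_arm: Moves the arm, as the interface text tells. Its arguments: {"type":"object","properties":{"moves":{"type":"array"},"grip_force":{"type":"number"}},"required":["moves"]}

```bash
mkdir -p pics; python3 - <<'E'
from cell import arm, imaging
import cv2, numpy as np
s=arm.observe(); print({k:np.round(v,3) for k,v in s.items()})
ims=[]
for n in("scene","top"):
    im=imaging.get_image(n); cv2.imwrite(f"pics/{n}0.png",im[:,:,::-1]); p=imaging.camera_params(n)
    print(n,{k:np.round(v,4) for k,v in p.items()})
print(imaging.camera_params("wrist"))
E
```

```text
{'clock': np.float64(0.0), 'joints': array([-1.227,  0.435,  0.025,  1.574, -0.012,  1.134, -0.075]), 'dq': array([ 0.002, -0.001,  0.   , -0.   , -0.   ,  0.   , -0.001]), 'joint_efforts': array([ 1.0000e-03, -6.6787e+01,  9.8500e-01, -3.1445e+01, -6.0000e-02,
        4.3000e-02,  0.0000e+00]), 'position': array([0.27 , 0.563, 0.243]), 'ee_rot': array([-6.960e-01, -3.063e+00,  2.000e-03]), 'force': array([-0.31 , -0.503, -0.481]), 'ft_torque': array([-0.004,  0.007,  0.037]), 'width': np.float64(1.0)}
scene {'fx': np.float64(495.6464), 'fy': np.float64(495.6464), 'cx': np.float64(257.7778), 'cy': np.float64(200.9217), 'rvec': array([ 1.0793,  2.4456, -0.9757]), 'tvec': array([ 0.3491, -0.2349,  1.6979])}
top {'fx': np.float64(390.3755), 'fy': np.float64(390.3755), 'cx': np.float64(256.7181), 'cy': np.float64(194.0574), 'rvec': array([ 2.1903, -2.0046,  0.229 ]), 'tvec': array([0.0106, 0.5861, 0.8892])}
{'fx': 275.44941947803795, 'fy': 275.44941947803795, 'cx': 258.0465061658867, 'cy': 190.09496690872433, 'hand_eye': array([[-6.85480414e-04, -9.54796111e-01, -2.97260689e-01,
         8.06916792e-02],
       [ 9.99999361e-01, -9.21735432e-04,  6.54608690e-04,
         1.16290507e-03],
       [-8.99013540e-04, -2.97260050e-01,  9.54796132e-01,
        -1.40825987e-01],
       [ 0.00000000e+00,  0.00000000e+00,  0.00000000e+00,
         1.00000000e+00]])}
```

View pics/top0.png

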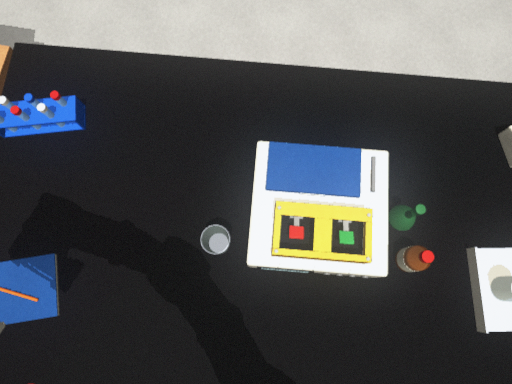

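View pics/scene0.png

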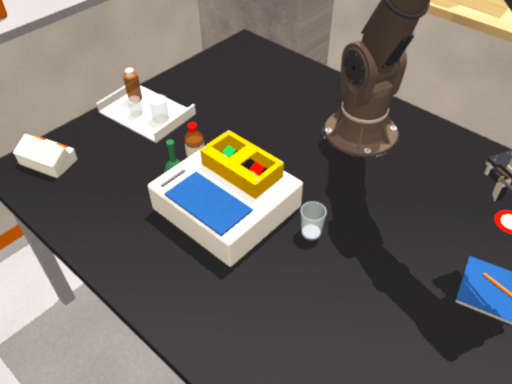

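Top view: guard at about (323,232), with the red pad at (297,232) in the left (+y) window and the green pad at (346,237) in the right (−y) window. The beaker is at (215,240), the flask at (403,217) and the bottle at (415,258).

```bash
cat > h.py <<'E'
import cv2, numpy as np
from scipy.spatial.transform import Rotation as R
from cell import arm, imaging
def cam(n, s=None):
    p=imaging.camera_params(n); K=(p["fx"],p["fy"],p["cx"],p["cy"])
    if n=="wrist":
        T=np.eye(4); T[:3,:3]=R.from_rotvec(s["ee_rot"]).as_matrix(); T[:3,3]=s["position"]
        T=T@p["hand_eye"]; return K,T[:3,:3],T[:3,3]
    r=R.from_rotvec(np.ravel(p["rvec"])).as_matrix().T
    return K,r,-r@np.ravel(p["tvec"])
def cast(c,uv,z):
    (fx,fy,cx,cy),r,o=c; uv=np.atleast_2d(uv).astype(float)
    d=np.c_[(uv[:,0]-cx)/fx,(uv[:,1]-cy)/fy,np.ones(len(uv))]@r.T
    return o+d*((z-o[2])/d[:,2])[:,None]
def proj(c,P):
    (fx,fy,cx,cy),r,o=c; q=(np.atleast_2d(P)-o)@r
    return np.c_[q[:,0]/q[:,2]*fx+cx,q[:,1]/q[:,2]*fy+cy]
def masks(im):
    h=cv2.cvtColor(im,cv2.COLOR_RGB2HSV)
    m=lambda a,b:cv2.inRange(h,a,b)
    return {"yellow":m((20,120,60),(35,255,255)),"green":m((45,120,60),(85,255,255)),
            "red":m((0,150,90),(8,255,255))|m((172,150,90),(180,255,255))}
def blobs(m,n,amin=20):
    c,_=cv2.findContours(m,cv2.RETR_EXTERNAL,cv2.CHAIN_APPROX_NONE)
    return sorted([x for x in c if cv2.contourArea(x)>amin],key=cv2.contourArea,reverse=True)[:n]
def look(n,s=None,im=None):
    im=imaging.get_image(n) if im is None else im
    c=cam(n,s); M=masks(im); y=M["yellow"]; out={}
    cs,hi=cv2.findContours(y,cv2.RETR_CCOMP,cv2.CHAIN_APPROX_NONE)
    holes=sorted([cs[i] for i in range(len(cs)) if hi[0][i][3]>=0],key=cv2.contourArea,reverse=True)[:2]
    for h in holes:
        r=cv2.minAreaRect(h); b=cv2.boxPoints(r); P=cast(c,b,.166)
        print(n,"hole px",np.round(r[0],1),"corners",np.round(b).tolist(),"ctr@.166",np.round(P.mean(0),4),"sides",np.round([np.linalg.norm(P[i]-P[i-1]) for i in range(4)],4))
    for k in("red","green"):
        for b in blobs(M[k],3):
            r=cv2.minAreaRect(b); print(n,k,np.round(r[0],1),cv2.contourArea(b),"@.152",np.round(cast(c,r[0],.152)[0],4),"@.132",np.round(cast(c,r[0],.132)[0],4))
    return im
E
python3 - <<'E'
from h import *
im=look("top"); print(cam("top")[2])
h=cv2.cvtColor(im,cv2.COLOR_RGB2HSV)
y=blobs(masks(im)["yellow"],1)[0]; r=cv2.minAreaRect(y);print("guard",r,cast(cam("top"),cv2.boxPoints(r),.166).round(4).tolist())
w=cv2.inRange(h,(0,0,120),(180,50,255))
b=blobs(w|masks(im)["yellow"]|cv2.inRange(h,(100,120,50),(125,255,255)),6,2000)
for x in b:
    r=cv2.minAreaRect(x); P=cast(cam("top"),cv2.boxPoints(r),.11); print("white",r,P.round(4).tolist(),P.mean(0))
E
```

```text
top hole px [296.6 232.1] corners [[278.0, 249.0], [280.0, 213.0], [315.0, 216.0], [313.0, 251.0]] ctr@.166 [ 0.4851 -0.0315  0.166 ] sides [0.0738 0.0758 0.0753 0.0757]
top hole px [348.3 236.4] corners [[329.0, 252.0], [332.0, 217.0], [368.0, 220.0], [365.0, 255.0]] ctr@.166 [ 0.4857 -0.1422  0.166 ] sides [0.0753 0.0753 0.0768 0.0752]
top red [296.  231.5] 164.0 @.152 [ 0.4877 -0.0315  0.152 ] @.132 [ 0.4905 -0.0334  0.132 ]
top red [426.5 256.5] 143.0 @.152 [ 0.4588 -0.314   0.152 ] @.132 [ 0.4608 -0.3225  0.132 ]
top red [54.5 94.5] 60.0 @.152 [0.7606 0.5564 0.152 ] @.132 [0.7699 0.5685 0.132 ]
top green [346. 237.] 143.0 @.152 [ 0.4854 -0.1403  0.152 ] @.132 [ 0.4881 -0.1447  0.132 ]
[0.37081428 0.04617215 0.99732809]
guard ((322.84478759765625, 231.862060546875), (99.48849487304688, 54.560882568359375), 4.763641834259033) [[0.4316, 0.019, 0.166], [0.5494, 0.0186, 0.166], [0.5502, -0.1969, 0.166], [0.4329, -0.1899, 0.166]]
white ((255.50003051757812, 40.99999237060547), (81.99998474121094, 510.99993896484375), 90.0) [[1.0336, 0.7788, 0.11], [1.1549, -0.5597, 0.11], [0.9155, -0.
[... 264 characters left out ...]
3, 0.11]] [ 0.55631434 -0.0896568   0.11      ]
white ((27.087011337280273, 288.6533203125), (68.69440460205078, 57.49937057495117), 86.98721313476562) [[0.3792, 0.6311, 0.11], [0.3972, 0.5042, 0.11], [0.2526, 0.4665, 0.11], [0.2355, 0.5887, 0.11]] [0.31613694 0.54763241 0.11      ]
white ((41.96421813964844, 113.30287170410156), (43.182044982910156, 87.12166595458984), 85.42607879638672) [[0.7653, 0.723, 0.11], [0.803, 0.5132, 0.11], [0.6914, 0.4837, 0.11], [0.6552, 0.6883, 0.11]] [0.72872967 0.60204969 0.11      ]
white ((493.0, 290.0), (86.0, 36.0), 90.0) [[0.4942, -0.4416, 0.11], [0.5015, -0.523, 0.11], [0.315, -0.5125, 0.11], [0.3082, -0.435, 0.11]] [ 0.40470922 -0.4780422   0.11      ]
```

>>> {"fn": "jog_arm", "kwargs": {
  "moves": [
    {"fingers": 1,"xyz": [-10,-10,-8],"angular": [0,0,0.18]},
    {"fingers": 1,"xyz": [-14,-14,-8],"angular": [0,0,0.3]},
    {"fingers": 1,"xyz": [-18,-18,-8],"angular": [0,0,0.45]},
    {"fingers": 1,"xyz": [-22,-22,-8],"angular": [0,0,0.55]},
    {"fingers": 1,"xyz": [-26,-26,-8],"angular": [0,0,0.65]},
    {"fingers": 1,"xyz": [-30,-30,-8],"angular": [0,0,0.75]},
    {"fingers": 1,"xyz": [-34,-35,-8],"angular": [0,0,0.85]},
    {"fingers": 1,"xyz": [-38,-40,-8],"angular": [0,0,0.95]},
    {"fingers": 1,"xyz": [-42,-44,-8],"angular": [0,0,1.05]},
    {"fingers": 1,"xyz": [-47.5,-49,-8],"angular": [0,0,1.12]},
    {"fingers": 1,"xyz": [-47.5,-49,-8],"angular": [0,0,1.12]},
    {"fingers": 1,"xyz": [-47.5,-49,-8],"angular": [0,0,1.12]}
  ],
  "grip_force": 10
}}

```text
clock: 1.65
position: [0.4869, -0.0883, 0.3239]
ee_rot: [2.223, 2.217, -0.002]
force: [0.0, 0.0, 0.1]
width: 0.011
```

```bash
python3 - <<'E'
from h import *
s=arm.observe(); im=look("wrist",s); print(s["position"],s["joints"].round(2))
cv2.imwrite("pics/w1.png",im[:,:,::-1])
E
```

```text
wrist hole px [255.5 125.5] corners [[220.0, 160.0], [220.0, 91.0], [291.0, 91.0], [291.0, 160.0]] ctr@.166 [ 0.4851 -0.0293  0.166 ] sides [0.078  0.0714 0.0725 0.0714]
wrist hole px [212.8  85.3] corners [[206.0, 85.0], [213.0, 79.0], [220.0, 86.0], [213.0, 92.0]] ctr@.166 [0.442 0.012 0.166] sides [0.0095 0.0092 0.0095 0.0093]
wrist red [258. 126.] 716.0 @.152 [ 0.4877 -0.0295  0.152 ] @.132 [ 0.4877 -0.031   0.132 ]
wrist green [257.6 214.3] 343.0 @.152 [ 0.4868 -0.1349  0.152 ] @.132 [ 0.4867 -0.1432  0.132 ]
[ 0.48691951 -0.08825786  0.32386303] [-0.49  0.16  0.66  1.8  -0.1   1.22  0.2 ]
```

View pics/w1.png

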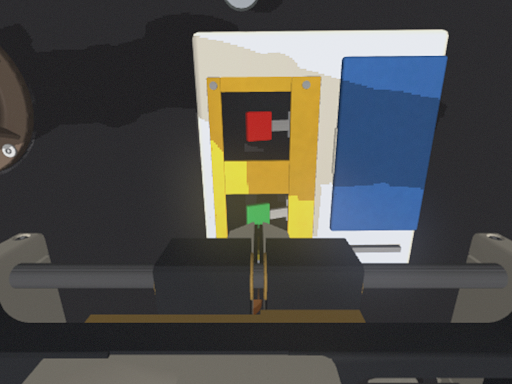

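The wrist view shows the red pad at (258,126), centred in its window, and the green pad at (258,214) beside the closed fingers. The guard centre comes out near (0.485, −0.086) with yaw about 0, so I'll go above the green window and check with the scene camera.

>>> {"fn": "jog_arm", "kwargs": {
  "moves": [
    {"fingers": 1,"xyz": [-5.3,-0.5,4],"angular": [0,0,0]},
    {"fingers": 1,"xyz": [-5.3,-0.5,8],"angular": [0,0,0]},
    {"fingers": 1,"xyz": [-5.3,-0.5,12],"angular": [0,0,0]},
    {"fingers": 1,"xyz": [-5.3,-0.5,12],"angular": [0,0,0]},
    {"fingers": 1,"xyz": [-5.3,-0.5,12],"angular": [0,0,0]}
  ]
}}

```text
clock: 2.33
position: [0.4826, -0.1358, 0.2049]
ee_rot: [2.215, 2.227, 0.001]
force: [0.9, -1.1, -0.0]
width: 0.003
```

```bash
python3 - <<'E'
from h import *
s=arm.observe(); print(s["position"],s["ee_rot"],s["force"])
a=imaging.get_image("scene"); b=imaging.get_image("top"); w=imaging.get_image("wrist")
tip=s["position"]+R.from_rotvec(s["ee_rot"]).apply([0,0,.017])
print(proj(cam("scene"),tip),proj(cam("top"),tip))
A=cv2.resize(a[110:230,180:310],(390,360),interpolation=2);B=cv2.resize(w[60:260,150:360],(378,360),interpolation=2)
cv2.imwrite("pics/s2.png",np.hstack([A,B])[:,:,::-1])
E
```

```text
[ 0.4825891 -0.1358289  0.2049413] [2.21530956e+00 2.22673917e+00 1.35959855e-03] [ 0.90344675 -1.07456233 -0.04778538]
[[229.90157768 139.6007319 ]] [[347.69020738 236.13936072]]
```

View pics/s2.png

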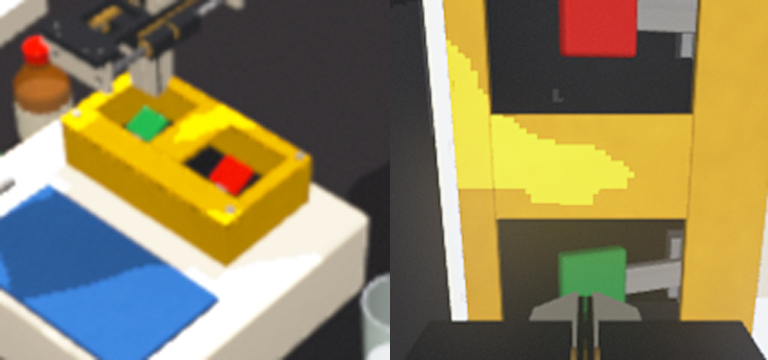

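The fingertips sit over the green window: the tip projects to scene pixel (230,140), and both fingers lie within the opening in the wrist crop. Descending onto the green pad.

>>> {"fn": "jog_arm", "kwargs": {
  "moves": [
    {"fingers": 1,"xyz": [-0.3,0,1],"angular": [0,0,0]},
    {"fingers": 1,"xyz": [-0.3,0,2],"angular": [0,0,0]},
    {"fingers": 1,"xyz": [-0.3,0,3],"angular": [0,0,0]},
    {"fingers": 1,"xyz": [-0.3,0,3.6],"angular": [0,0,0]},
    {"fingers": 1,"xyz": [-0.3,0,4.2],"angular": [0,0,0]},
    {"fingers": 1,"xyz": [-0.3,0,4.8],"angular": [0,0,0]},
    {"fingers": 1,"xyz": [-0.3,0,5.2],"angular": [0,0,0]},
    {"fingers": 1,"xyz": [-0.3,0,5.2],"angular": [0,0,0]},
    {"fingers": 1,"xyz": [-0.3,0,5.2],"angular": [0,0,0]}
  ]
}}

```text
clock: 3.6
position: [0.4821, -0.1395, 0.1518]
ee_rot: [2.217, 2.226, 0.0]
force: [-0.1, 0.3, -0.2]
width: 0.009
```

>>> {"fn": "jog_arm", "kwargs": {
  "moves": [
    {"fingers": 1,"xyz": [0,0,0.2],"angular": [0,0,0]},
    {"fingers": 1,"xyz": [0,0,0.4],"angular": [0,0,0]},
    {"fingers": 1,"xyz": [0,0,0.5],"angular": [0,0,0]},
    {"fingers": 1,"xyz": [0,0,0.5],"angular": [0,0,0]}
  ]
}}

```text
clock: 4.1
position: [0.4823, -0.1397, 0.1488]
ee_rot: [2.217, 2.225, 0.004]
force: [-10.0, 4.4, 33.7]
width: 0.007
```

```bash
python3 - <<'E'
from h import *
s=arm.observe(); print(s["position"],s["ee_rot"],s["force"])
a=imaging.get_image("scene"); w=imaging.get_image("wrist")
A=cv2.resize(a[110:230,180:310],(390,360),interpolation=2);B=cv2.resize(w[60:260,150:360],(378,360),interpolation=2)
cv2.imwrite("pics/s3.png",np.hstack([A,B])[:,:,::-1])
E
```

```text
[ 0.48225028 -0.13967775  0.14876352] [2.21739572 2.22532923 0.00350788] [-10.04467554   4.41270547  33.71213019]
```

View pics/s3.png

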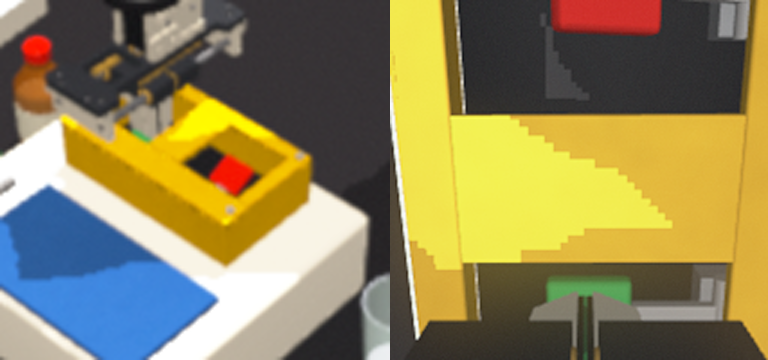

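Green met its stop at tip z≈0.132 with a sharp force rise to 34 N, which matches fully down. I'll lift straight out, move over the red window high up, and verify the green.

>>> {"fn": "jog_arm", "kwargs": {
  "moves": [
    {"fingers": 1,"xyz": [0,0,-1],"angular": [0,0,0]},
    {"fingers": 1,"xyz": [0,0,-3],"angular": [0,0,0]},
    {"fingers": 1,"xyz": [0,0,-5.5],"angular": [0,0,0]},
    {"fingers": 1,"xyz": [0,0,-8],"angular": [0,0,0]},
    {"fingers": 1,"xyz": [4,0,-8],"angular": [0,0,0]},
    {"fingers": 1,"xyz": [8,0,-8],"angular": [0,0,0]},
    {"fingers": 1,"xyz": [10.9,0,-8],"angular": [0,0,0]},
    {"fingers": 1,"xyz": [10.9,0,-8],"angular": [0,0,0]},
    {"fingers": 1,"xyz": [10.9,0,-8],"angular": [0,0,0]}
  ]
}}

```text
clock: 5.32
position: [0.4815, -0.0312, 0.2268]
ee_rot: [2.217, 2.225, -0.0]
force: [-0.3, -0.2, -0.5]
width: 0.004
```

```bash
python3 - <<'E'
from h import *
s=arm.observe(); print(s["position"],s["ee_rot"],s["force"])
a=imaging.get_image("scene"); t=imaging.get_image("top"); w=imaging.get_image("wrist")
print([ (cv2.minAreaRect(b)[0],cv2.contourArea(b)) for b in blobs(masks(a)["green"],3)])
A=cv2.resize(a[110:230,180:310],(390,360),interpolation=2);B=cv2.resize(w[60:260,150:360],(378,360),interpolation=2)
cv2.imwrite("pics/s4.png",np.hstack([A,B])[:,:,::-1])
a0=cv2.imread("pics/scene0.png")[:,:,::-1].copy()
print([ (cv2.minAreaRect(b)[0],cv2.contourArea(b)) for b in blobs(masks(a0)["green"],3)])
for z,x in((.152,.490),(.132,.483)): print(proj(cam("scene"),[x,-.141,z]),proj(cam("top"),[x,-.141,z]))
E
```

```text
[ 0.48147973 -0.03124717  0.22679323] [ 2.21721035e+00  2.22505467e+00 -1.93299602e-04] [-0.29061511 -0.22652675 -0.52555652]
[((171.85894775390625, 154.6676483154297), 147.0), ((228.92303466796875, 152.3845977783203), 40.5)]
[((171.8643798828125, 154.66165161132812), 143.0), ((228.50003051757812, 151.00001525878906), 81.0)]
[[227.33517195 149.90029458]] [[346.39154248 234.90754814]]
[[229.3929186  154.02138814]] [[344.2294432  239.13593942]]
```

View pics/s4.png

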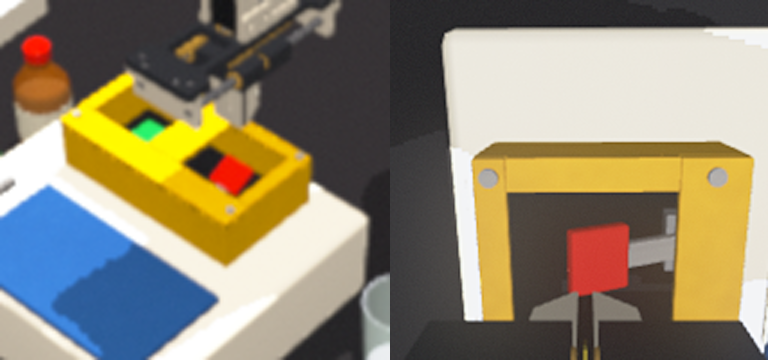

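Scene crop: the green pad has sunk to (150,130), mostly behind the guard rim. Its scene blob shrank from 81 to 40 px. The red pad is still raised, at (232,170). The fingers are over the red window, so I'll press it in the same way.

>>> {"fn": "jog_arm", "kwargs": {
  "moves": [
    {"fingers": 1,"xyz": [0,0,2],"angular": [0,0,0]},
    {"fingers": 1,"xyz": [0,0,4],"angular": [0,0,0]},
    {"fingers": 1,"xyz": [0,0,5.2],"angular": [0,0,0]},
    {"fingers": 1,"xyz": [0,0,6],"angular": [0,0,0]},
    {"fingers": 1,"xyz": [0,0,6.6],"angular": [0,0,0]},
    {"fingers": 1,"xyz": [0,0,7.2],"angular": [0,0,0]},
    {"fingers": 1,"xyz": [0,0,7.6],"angular": [0,0,0]},
    {"fingers": 1,"xyz": [0,0,7.7],"angular": [0,0,0]},
    {"fingers": 1,"xyz": [0,0,7.7],"angular": [0,0,0]},
    {"fingers": 1,"xyz": [0,0,7.7],"angular": [0,0,0]}
  ]
}}

```text
clock: 6.72
position: [0.4815, -0.0305, 0.1499]
ee_rot: [2.217, 2.226, 0.0]
force: [-2.3, -0.8, 3.0]
width: 0.006
```

>>> {"fn": "jog_arm", "kwargs": {
  "moves": [
    {"fingers": 1,"xyz": [0,0,0.1],"angular": [0,0,0]},
    {"fingers": 1,"xyz": [0,0,0.2],"angular": [0,0,0]},
    {"fingers": 1,"xyz": [0,0,0.2],"angular": [0,0,0]},
    {"fingers": 1,"xyz": [0,0,0.2],"angular": [0,0,0]}
  ]
}}

```text
clock: 7.22
position: [0.4817, -0.0305, 0.149]
ee_rot: [-2.217, -2.225, -0.002]
force: [-8.2, -0.1, 23.1]
width: 0.008
```

```bash
python3 - <<'E'
from h import *
s=arm.observe(); print(s["position"],s["ee_rot"],s["force"])
a=imaging.get_image("scene"); w=imaging.get_image("wrist"); t=imaging.get_image("top")
A=cv2.resize(a[110:230,180:310],(390,360),interpolation=2);B=cv2.resize(w[60:260,150:360],(378,360),interpolation=2)
cv2.imwrite("pics/s5.png",np.hstack([A,B])[:,:,::-1])
print([(cv2.minAreaRect(b)[0],cv2.contourArea(b)) for b in blobs(masks(a)["green"],3)])
s=arm.observe(); print(s["position"],s["force"])
E
```

```text
[ 0.48165373 -0.03050395  0.14896523] [-2.21702695e+00 -2.22538947e+00 -2.11621184e-03] [-8.18697182 -0.09836038 23.07422777]
[((171.8643798828125, 154.66165161132812), 144.0)]
[ 0.48164594 -0.03052457  0.14894881] [-8.58161413 -0.57195299 23.70563062]
```

View pics/s5.png

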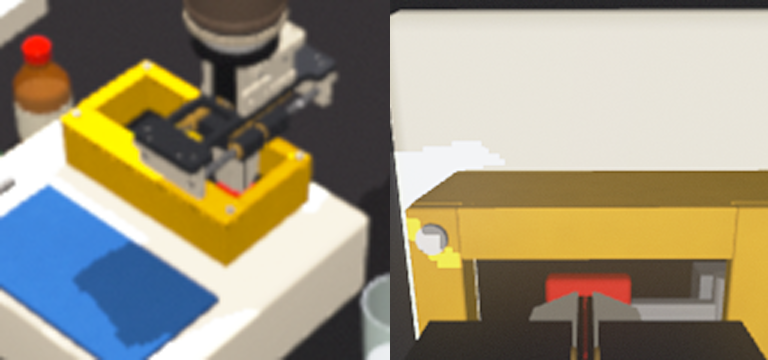

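The red pad in the wrist crop at (590,288) looks level, just as the green one did when down. The force is steady at about 23 N, well above the 3.3 N spring, so the lever is on its stop.

```bash
python3 -c "
from cell import job; print(job.sign_off())"
```

```text
the job is handed in; nothing more can be done
None
```

The job is handed in: I pressed the green lever down first, then the red one. The arm is still holding the red lever down, with the fingers closed and nothing gripped. It took about 7.5 s of the 42 s.

- **Green lever:** it met a hard stop at a fingertip height of 0.132 m, the expected fully-down height. The force rose to 34 N there, a harder push than I intended and close to the 40 N limit. Before I touched the red lever, the scene view showed the green pad had sunk and stayed down.
- **Red lever:** it reached the same height with a steady push of about 23 N, well above its 3.3 N spring, and the pad looked level in the wrist view.
- **Not confirmed:** in the last scene picture the gripper hid the green pad, so I could not check it again at the end. I planned the finger path clear of the guard and glassware and saw no contact with them in the pictures, but did not measure for it.

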